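# Sweep the tumbling beads with the magnetic wand and hold it up level

### The job

Check the tumbling beads for stray steel: draw the magnetic wand with the red handle out of its slanted holder, put its black tip down near the floor of the blue tub and stir round with it until at least four of the six beads have been shifted by well over half their width. Then lift the wand out and turn it level, and finish while still holding it: level, still and touching nothing else, with all of it at least 20 cm above the bench so the tip can be inspected. Keep every bead in the tub and leave the other things on the bench where they are.

Things in the scene. Friction and masses are not known exactly. Their poses are not given: they have to be found in the camera images.
- wand: straight magnetic pick-up wand, 270 mm long, about 0.18 kg. Origin at the end face of its black tip; z runs along it from tip to handle end. Shaft 14 mm dia from z 0 to 165 (black tip to 28, then bright steel); red handle 22 x 22 mm square from z 165 to 270, flats square to x and y. At the start it leans 30 to 33 degrees from vertical in the holder's tube, y level. The magnet attracts nothing here
- wand_tip (a point): centre of the end face of the wand's black tip; at the start on the bottom of the holder's tube, 94 mm of shaft inside it
- wand_grip (a point): middle of the red handle, on the wand's axis, 217.5 mm from the tip
- wand_end (a point): centre of the handle's far end, 270 mm from the tip
- holder: fixed slanted holder: grey base plate 110 x 80 x 16 mm with a steel tube 27 mm outside, 18 inside, 100 long, leaning 30 degrees from vertical towards the holder's own +x (which points away from the robot, within about 30 degrees). Origin under the plate's centre, z up. The wand sits loosely and comes out along the tube
- holder_mouth (a point): centre of the tube's open upper end, about 103 mm above the bench
- tub: fixed round blue tumbler tub on a black motor base, holding six loose beads. Outside 200 mm dia at the rim, 180 at the floor, wall 5; inner radius 85 at the floor, 95 at the rim. Rim 100 mm and flat inner floor 36 mm above the bench. Origin under the base's centre, z up, turned at random
- tub_floor (a point): centre of the tub's inner floor, 36 mm above the bench
- tub_rim (a point): centre of the tub's mouth, 100 mm above the bench
- bead0: loose orange tumbling bead, a short cylinder 24 mm dia x 18 mm high, 20 g, standing on the tub's floor about 47 mm from its centre at the start (the middle is free); origin under its centre
- bead1: loose white tumbling bead, a short cylinder 24 mm dia x 18 mm high, 20 g, standing on the tub's floor about 47 mm from its centre at the start (the middle is free); origin under its centre
- bead2: loose orange tumbling bead, a short cylinder 24 mm dia x 18 mm high, 20 g, standing on the tub's floor about 47 mm from its centre at the start (the middle is free); origin under its centre
- bead3: loose white tumbling bead, a short cylinder 24 mm dia x 18 mm high, 20 g, standing on the tub's floor about 47 mm from its centre at the start (the middle is free); origin under its centre
- bead4: loose orange tumbling bead, a short cylinder 24 mm dia x 18 mm high, 20 g, standing on the tub's floor about 47 mm from its centre at the start (the middle is free); origin under its centre
- bead5: loose white tumbling bead, a short cylinder 24 mm dia x 18 mm high, 20 g, standing on the tub's floor about 47 mm from its centre at the start (the middle is free); origin under its centre
- jar: bystander, loose: glass jar with red lid, 66 dia x 100 high, origin under its centre
- spray: bystander, loose: spray can, green with yellow cap, 60 dia x 170 high, origin under its centre
- tape: bystander, loose: roll of yellow tape lying flat, 100 dia x 45 high, origin under its centre
- wrench: bystander, loose: steel wrench lying flat
- screwdriver: bystander, loose: screwdriver lying flat
Things that resemble listed ones, but are neither listed nor needed, are in the scene too. Several things look just like the holder: the one meant starts nearest to the robot's base.

How it is judged:
By the outcome, as a careful person would: the job done as asked, in the order asked, and still so for the second after the job is handed in, while the arm keeps its last pose, push and grip.
It also fails if it takes over 72 s, if anything falls off the work surface, if the arm or the gripper's body presses on something with over 40 N, if the wrist force passes 120 N, or if a joint passes its speed limit or range.

### The arm

A 6-joint arm with a two-finger parallel gripper is mounted at the origin on the work surface. World frame = base frame: x ahead of the robot, y to its left, z up, the work surface at z = 0. Lengths are in mm, angles in degrees, forces in N, time in s.
With the tool pointing down it reaches from about 300 to 850 mm from the base axis. Payload 4.2 kg.
Tool frame: the origin (TCP) lies at the very end of the fingers, on their centre line; the grasp point (between the pads) lies 19 mm behind it; z points along the fingers, y is the line along which they close (so a half turn about z gives the same grasp; the last joint's range is limited). The gripper opens to 91 mm and grips with 3 to 60 N. Pads are 32 mm wide; open, the fingers measure 118 mm over their backs; the gripper's body (76 mm by 178 mm) begins 60 mm behind the grasp point.
Start: joints at [68.067, 18.312, 89.639, -0, 72.044, -1.146], TCP at [204.067, 537.587, 213.976] pointing down, gripper open.
Joint ranges: [-177.97, 177.97], [-48.28, 115.42], [12.27, 149.76], [-77.06, 257.06], [2.81, 150.46], [-146.56, 146.56]. Speed limits (degrees/s): [147.25, 147.25, 180, 180, 180, 180].

### API

Orientations are given as [roll, pitch, yaw] about the fixed x, y, z axes, in that order (R = Rz(yaw) Ry(pitch) Rx(roll)).
In Python, from workcell import * gives the robot as it stands.
- The arm moves only by the tool move_arm, never from a script. Its argument "motion" is a list of rows, each a list of 3 entries, a list of its own where there are three numbers: the finger opening in mm, from 0 to 91.2, then the shift along the world's x, y, z in units of 25 mm (1.0 is 25 mm), then the turn, a rotation vector about the world's x, y, z in units of 4 degrees (1.0 is 4 degrees). In form: [[grip, [x, y, z], [ax, ay, az]], ...]. A call has 1 to 20 rows; each row shifts and turns the commanded pose from where the row before left it; what a row does not reach is not made up. A row lasts 1/12 s, in which the tool goes at most 41.7 mm and 7.16 degrees, less where a joint would pass 70% of its speed; a pose out of reach is approached as far as the arm can. A call with a number of a shift or a turn outside -1 to 1 is refused whole. A call with a gripper value outside its range is refused whole. The fingers move at their own pace and stop on an object; "grip_force" is the grip in N (left out, the last holds). Time passes only in rows, so rows that do not move let the fingers close. It gives the time, the measured TCP pose, the force, the opening and the grip force at its end, in the units of the state.
- state(): the state, without advancing time (a new reading comes with each control period).
- grab_frame(name): name is "scene" or "top"; returns the picture (480x640x3 uint8, blue, green, red); there is no depth.
- camera_info(name): a dict with "fx", "fy", "cx", "cy" (pixels), "rvec" (rotation vector, rad) and "tvec" (3), from world to camera coordinates, as OpenCV has them. Camera axes: x right, y down, z forward; pixel columns grow to the right and rows downward; lengths in mm; the calibration is good to about 2 mm. A picture is of the moment at which its call begins. camera_info takes no time and is no camera call.
- job_done(): hands the job in; it is judged then, once.
The state is a dict: "time_s": time; "qpos": joint angles; "qvel": joint speeds; "effort": joint torques, N m; "ee_pos": TCP position; "ee_rot": TCP orientation; "force": force on the tool from outside, world axes, zero at the start; "torque": the same for the moment, N m; "gripper_width": finger opening in mm; "gripper_force": force on a finger pad.
Only numpy, scipy, OpenCV 4.12 (cv2) and the standard library are available. Lean on these libraries where they do the work, as an engineer would, in place of code of your own. Each camera call takes 0.05 s, during which the arm holds its last target. There are 200 camera calls.

## Working session

There is one attempt and no reset: what is moved stays moved. The work goes in short steps, Python scripts to look and compute and a tool call to move; the robot and the scene stay as the last step left them, time stands still between calls to the robot, and variables do not carry over. Pictures are saved under pics/ and viewed, at most 10 in all, crops included, and the job is handed in when it is done.

Besides the shell and the picture viewer there is one more tool, called after "Request:" by a JSON object that holds its "name" and its "arguments", one argument or row to a line. move_arm: Moves the arm, as the interface text tells. Shifts and turns lie within -1 to 1; 1 stands for 25 mm of shift or 4 degrees of turn. Its arguments: {"type":"object","properties":{"motion":{"type":"array","items":{"type":"array"}},"grip_force":{"type":"number"}},"required":["motion"]}

```bash
ls; mkdir -p pics
python3 - <<'E'
from workcell import *
import cv2
for n in("scene","top"):
    cv2.imwrite(f"pics/{n}0.png",grab_frame(n)); print(n,camera_info(n))
print(state())
E
```

```text
pics
scene {'fx': 453.4306765076167, 'fy': 453.4306765076167, 'cx': 319.4570086788174, 'cy': 243.69642099061235, 'rvec': array([ 1.86348979,  1.2115668 , -0.69310177]), 'tvec': array([-254.0655208 , -170.41529134, 1904.65717831])}
top {'fx': 447.7173409994119, 'fy': 447.7173409994119, 'cx': 314.8713580787476, 'cy': 237.7623565959201, 'rvec': array([ 2.135659  , -2.15689554,  0.20528031]), 'tvec': array([ -12.11186564,  647.8908578 , 1230.42858769])}
{'time_s': 0.1, 'qpos': array([ 6.80689848e+01,  1.83471231e+01,  8.96986808e+01, -2.49236119e-03,
        7.20429701e+01, -1.14762612e+00]), 'qvel': array([ 0.02520949, -0.14547353, -0.28504129,  0.00649155, -0.01350273,
       -0.03967572]), 'effort': array([ 7.01881363e-04, -4.13331771e+01, -2.32508075e+01,  7.27495272e-02,
        4.20798501e-02, -3.10743712e-05]), 'ee_pos': array([203.89407806, 537.16362413, 213.21789976]), 'ee_rot': array([-1.79911196e+02,  5.91274187e-04,  1.59217382e+02]), 'force': array([ 0.8233811 , -0.5575452 , -0.55829286]), 'torque': array([-0.0018655 , -0.02536988,  0.01667703]), 'gripper_force': 0.0, 'gripper_width': 90.90668832432392}
```

View pics/scene0.png

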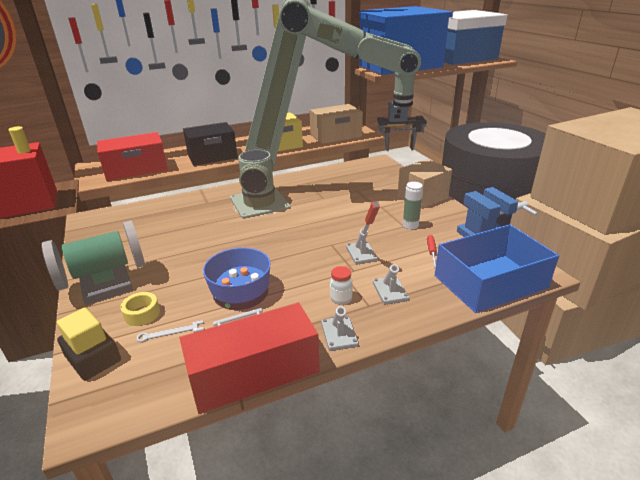

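View pics/top0.png

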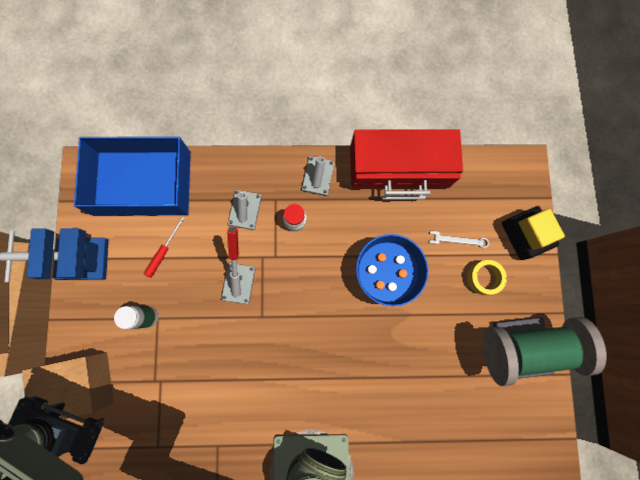

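The wand candidates are the red-handled wand in the holder at top px (237,285) / scene (368,245), and the screwdriver at top (165,250), which lies flat. The lookalike holders at top (244,210) and (318,175) are empty and farther from the base. I choose (237,285) and check it in a close crop.

```bash
python3 - <<'E'
import cv2,numpy as np
a=cv2.imread("pics/scene0.png")[190:280,325:405]; b=cv2.imread("pics/top0.png")[215:315,200:280]
a=cv2.resize(a,None,fx=5,fy=5,interpolation=cv2.INTER_CUBIC);b=cv2.resize(b,None,fx=5,fy=5,interpolation=cv2.INTER_CUBIC)
a=cv2.copyMakeBorder(a,0,50,0,0,cv2.BORDER_CONSTANT)
cv2.imwrite("pics/crop.png",np.hstack([a,b]))
E
cat > h.py <<'E'
import numpy as np,cv2
from workcell import *
from scipy.spatial.transform import Rotation as Rn
def cam(n):
    c=camera_info(n);K=np.array([[c['fx'],0,c['cx']],[0,c['fy'],c['cy']],[0,0,1.]])
    return K,cv2.Rodrigues(c['rvec'])[0],np.array(c['tvec']).reshape(3)
def ray(n,p):
    K,R,t=cam(n); return -R.T@t, R.T@np.linalg.inv(K)@np.array([p[0],p[1],1.])
def atz(n,p,z):
    o,d=ray(n,p); return o+d*(z-o[2])/d[2]
def proj(n,P):
    K,R,t=cam(n); q=(R@np.atleast_2d(P).T+t[:,None]); q=K@q; return (q[:2]/q[2]).T
def tri(ps,pt):
    o1,d1=ray("scene",ps);o2,d2=ray("top",pt)
    s=np.linalg.lstsq(np.c_[d1,-d2],o2-o1,rcond=None)[0]
    a,b=o1+d1*s[0],o2+d2*s[1]; return (a+b)/2,np.linalg.norm(a-b)
E
```

```text
(no output)
```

View pics/crop.png

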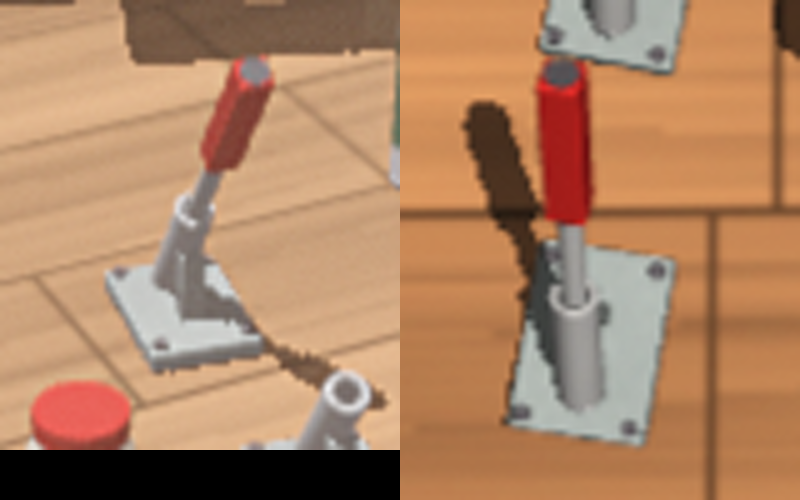

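```bash
cat > m.py <<'E'
from h import *
S=cv2.imread("pics/scene0.png");T=cv2.imread("pics/top0.png")
def red(I,x0,x1,y0,y1):
    J=I.astype(int);m=(J[...,2]>90)&(J[...,1]<80)&(J[...,0]<80)&(J[...,2]>2*J[...,1])
    k=np.zeros(m.shape,bool);k[y0:y1,x0:x1]=1;ys,xs=np.nonzero(m&k)
    P=np.c_[xs,ys].astype(float);c=P.mean(0);v=np.linalg.svd(P-c,full_matrices=0)[2][0];return len(P),c,v
pl=[]
for n,I,b in(("scene",S,(355,385,195,230)),("top",T,(225,242,222,262))):
    N,c,v=red(I,*b);print(n,N,c,v)
    o,d1=ray(n,c-v*10);_,d2=ray(n,c+v*10);k=np.cross(d1,d2);k/=np.linalg.norm(k);pl.append((k,k@o))
d=np.cross(pl[0][0],pl[1][0]);d/=np.linalg.norm(d);d*=np.sign(d[2])
p=np.linalg.lstsq(np.array([pl[0][0],pl[1][0]]),np.array([pl[0][1],pl[1][1]]),rcond=None)[0]
print("axis tilt",np.degrees(np.arccos(d[2])),"az",np.degrees(np.arctan2(d[1],d[0])),"at z=200",p+d*(200-p[2])/d[2])
for nm,a,b in(("end",(376.2,204.4),(232.2,229.4)),("hbot",(369.4,222.6),(233.4,259)),("mouth",(363.6,231.4),(234.6,274.2))):print(nm,tri(a,b))
cs=[(200+(u-400)/5,215+v/5) for u,v in((510,423),(643,443),(675,262),(545,240))]
C=np.array([atz("top",c,16) for c in cs]);print(C.round(1),C.mean(0));e=C[3]-C[0]+C[2]-C[1];print("holder yaw",np.degrees(np.arctan2(e[1],e[0])),np.linalg.norm(C[1]-C[0]),np.linalg.norm(C[2]-C[1]))
# tub: rim ellipse from blue mask
J=T.astype(int);m=((J[...,0]>100)&(J[...,0]>1.6*J[...,2])).astype(np.uint8);m[:, :340]=0;m[:,450:]=0;m[:220]=0;m[320:]=0
ct=max(cv2.findContours(m,0,1)[0],key=cv2.contourArea).reshape(-1,2)
hull=cv2.convexHull(ct).reshape(-1,2)
P=np.array([atz("top",c,100) for c in hull]);A=np.c_[2*P[:,:2],np.ones(len(P))];s=np.linalg.lstsq(A,(P[:,:2]**2).sum(1),rcond=None)[0]
print("tub",s[:2],np.sqrt(s[2]+s[0]**2+s[1]**2))
for c in((381.5,257.5),(400,259.5),(372,269),(403,273),(380.5,284.5),(391.5,287)):
    q=atz("top",c,54)[:2];print("bead",q,np.linalg.norm(q-s[:2]),np.degrees(np.arctan2(*(q-s[:2])[::-1])))
for nm,c,z in(("jar",(293,215),100),("spray",(128,317),170),("holder2 mouth",(241,198),103),("tape",(488,277),45)):print(nm,atz("top",c,z))
E
python3 m.py
```

```text
scene 75 [370.62666667 213.45333333] [-0.44162081  0.89720179]
top 281 [232.75800712 244.28825623] [0.02634608 0.99965288]
axis tilt 35.55904404504662 az -9.73238482218274 at z=200 [603.20092342 192.30643227 200.        ]
end (array([637.94688511, 188.65437104, 250.8310914 ]), np.float64(4.707719754382189))
hbot (array([577.95125908, 200.83964614, 154.83820208]), np.float64(7.547014847589452))
mouth (array([541.90664893, 203.15640321, 102.6588823 ]), np.float64(3.5059659732611914))
[[476.  249.6  16. ]
 [463.8 173.3  16. ]
 [567.9 156.   16. ]
 [581.5 231.6  16. ]] [522.30476931 202.61980025  16.        ]
holder yaw -9.541226313329041 77.30883540202674 105.5843522847603
tub [ 550.37618156 -226.91179407] 98.93157927382622
bead [ 589.04767786 -208.32705149] 42.90544584312793 25.66800229763387
bead [ 582.81952808 -261.21259252] 47.21350980135293 -46.59409780097237
bead [ 556.37603283 -179.9949577 ] 47.2989191211129 82.71241677264155
bead [ 544.12673622 -268.11115858] 41.670651582213004 -98.62532393096795
bead [ 512.20227461 -202.67433864] 45.21837478062097 147.58763541979388
bead [ 504.83268933 -233.65191923] 46.039537046837154 -171.58172083911984
jar [704.7979898   42.84575487 100.        ]
spray [430.70117341 455.36232761 170.        ]
holder2 mouth [753.55705994 187.43065383 103.        ]
tape [ 530.99017776 -515.15501146   45.        ]
```

```bash
cat > f.py <<'E'
from h import *
from scipy.optimize import least_squares
S=cv2.imread("pics/scene0.png");T=cv2.imread("pics/top0.png")
def mask(I,x0,x1,y0,y1):
    J=I.astype(int);m=(J[...,2]>80)&(J[...,2]>1.9*J[...,1])&(J[...,2]>1.9*J[...,0])
    k=np.zeros(m.shape,np.uint8);k[y0:y1,x0:x1]=m[y0:y1,x0:x1];return k
M={"scene":mask(S,360,385,195,232),"top":mask(T,225,242,222,262)}
def wp(p):
    t,a=np.radians(p[3:5]);d=np.array([np.sin(t)*np.cos(a),np.sin(t)*np.sin(a),np.cos(t)])
    y=np.array([-np.sin(a),np.cos(a),0]);x=np.cross(y,d);return p[:3],x,y,d
def sides(p):
    o,x,y,d=wp(p);return np.array([o+d*z+11*sx*x+11*sy*y for z in(165,270) for sx in(-1,1) for sy in(-1,1)]),np.array([o+d*270+11*sx*x+11*sy*y for sx,sy in((-1,-1),(-1,1),(1,1),(1,-1))])
def ren(n,p):
    s=16;h=cv2.convexHull(proj(n,sides(p)[0]).astype(np.float32)).reshape(-1,2);e=proj(n,sides(p)[1])
    im=np.zeros((480,640),np.float32);k=4;x0,y0=(355,190) if n=="scene" else (220,215)
    B=np.zeros((60*k,60*k),np.uint8)
    f=lambda q:np.round(((q-[x0,y0]+.5)*k-.5)*16).astype(np.int32)
    cv2.fillConvexPoly(B,f(h),255,shift=4)
    B=cv2.resize(B,(60,60),interpolation=cv2.INTER_AREA)/255.
    return B,(x0,y0)
def res(p):
    r=[]
    for n in M:
        B,(x0,y0)=ren(n,p);m=M[n][y0:y0+60,x0:x0+60].astype(float)
        # fill the grey end face into the mask
        e=np.round(proj(n,sides(p)[1])-[x0,y0]).astype(np.int32);w=np.ones_like(m,np.uint8);cv2.fillConvexPoly(w,e,0)
        r.append((cv2.GaussianBlur(B*w,(0,0),1.)-cv2.GaussianBlur(m*w,(0,0),1.)).ravel())
    o,x,y,d=wp(p);mo=o+94*d
    r.append([(mo[2]-103)/3*.5,(p[3]-31.5)/1.5*.5]);return np.concatenate(r)
best=None
for t in(30,31.5,33):
    s=np.array([541-94*np.sin(np.radians(t)),209-0,22,t,-9.5])
    q=least_squares(res,s,x_scale=[3,3,3,1,1],diff_step=2e-3,method="trf")
    from scipy.optimize import minimize
    q2=minimize(lambda p:(res(p)**2).sum(),q.x,method="Nelder-Mead",options=dict(initial_simplex=q.x+np.vstack([np.zeros(5),np.diag([4,4,4,1.5,3])]),maxiter=600))
    o,x,y,d=wp(q2.x);print(q2.fun,q2.x.round(1),"mouth",(o+94*d).round(1),"grip",(o+217.5*d).round(1),"end",(o+270*d).round(1))
print({n:M[n].sum() for n in M})
E
python3 f.py
```

```text
23.313718487645367 [502.8 210.1  23.9  30.5  -9.8] mouth [549.8 202.  104.9] grip [611.7 191.4 211.3] end [637.9 186.9 256.5]Traceback (most recent call last):
  File "f.py", line 33, in <module>
    q=least_squares(res,s,x_scale=[3,3,3,1,1],diff_step=2e-3,method="trf")
    return func(*args, **kwargs)
    result = trf(vector_fun.fun, vector_fun.jac, x0, f0, J0, lb, ub, ftol, xtol,
                 gtol, max_nfev, x_scale, loss_function, tr_solver,
                 tr_options.copy(), verbose, callback=callback_wrapped)
    return trf_no_bounds(
        fun, jac, x0, f0, J0, ftol, xtol, gtol, max_nfev, x_scale,
        loss_function, tr_solver, tr_options, verbose, callback=callback)
    f_new = fun(x_new)
    self._update_fun()
    ~~~~~~~~~~~~~~~~^^
    self.f = self.fun_wrapped(xp_copy(self.x))
             ~~~~~~~~~~~~~~~~^^^^^^^^^^^^^^^^^
    return np.atleast_1d(self.fun(x))
                         ~~~~~~~~^^^
    return self.f(x, *self.args, **self.kwargs)
           ~~~~~~^^^^^^^^^^^^^^^^^^^^^^^^^^^^^^
  File "f.py", line 26, in res
    e=np.round(proj(n,sides(p)[1])-[x0,y0]).astype(np.int32);w=np.ones_like(m,np.uint8);cv2.fillConvexPoly(w,e,0)
               ~~~~^^^^^^^^^^^^^^^
  File "h.py", line 12, in proj
    K,R,t=cam(n); q=(R@np.atleast_2d(P).T+t[:,None]); q=K@q; return (q[:2]/q[2]).T
          ~~~^^^
  File "h.py", line 5, in cam
    c=camera_info(n);K=np.array([[c['fx'],0,c['cx']],[0,c['fy'],c['cy']],[0,0,1.]])
ValueError: time passes only in moves, steps and waits
```

```bash
sed -i 's/^def cam/from functools import lru_cache\n@lru_cache\ndef cam/' h.py
cat > p.py <<'E'
from h import *
def tool(alpha,psi):
    a,p=np.radians([alpha,psi]);z=np.array([np.sin(a)*np.cos(p),np.sin(a)*np.sin(p),-np.cos(a)]);y=np.array([-np.sin(p),np.cos(p),0]);return np.c_[np.cross(y,z),y,z]
def to(P,R,P0=None,R0=None):
    s=state()
    P0=s['ee_pos'] if P0 is None else P0;R0=Rn.from_euler('xyz',s['ee_rot'],degrees=True).as_matrix() if R0 is None else R0
    dp=(P-P0)/25;rv=np.degrees(Rn.from_matrix(R@R0.T).as_rotvec())/4
    print("shift units",dp.round(2),"turn units",rv.round(2),"rows>=",max(np.abs(dp).max(),np.abs(rv).max()).round(2));return dp,rv
E
python3 - <<'E'
from p import *
s=state();print(Rn.from_euler('xyz',s['ee_rot'],degrees=True).as_matrix().round(3))
R=tool(35,-9.8);G=np.array([611.7,191.4,211.3]);z=R[:,2]
T=G+19*z;print(z,"grasp TCP",T,"pre",T-120*z)
to(T-120*z,R)
E
```

```text
[[-0.935  0.355 -0.001]
 [ 0.355  0.935 -0.001]
 [-0.    -0.002 -1.   ]]
[ 0.56520675 -0.09762816 -0.81915204] grasp TCP [622.43892826 189.545065   195.73611116] pre [554.61411817 201.26044395 294.03435647]
shift units [ 14.03 -13.44   3.23] turn units [-2.29 -8.46  2.67] rows>= 14.03
```

Request:
{"name": "move_arm", "arguments": {
  "motion": [
    [91,[0,0,1],[0,0,0]],
    [91,[0,0,1],[0,0,0]],
    [91,[0,0,1],[0,0,0]],
    [91,[0.8,-0.79,0],[-0.13,-0.5,0.16]],
    [91,[0.8,-0.79,0],[-0.13,-0.5,0.16]],
    [91,[0.8,-0.79,0],[-0.13,-0.5,0.16]],
    [91,[0.8,-0.79,0],[-0.13,-0.5,0.16]],
    [91,[0.8,-0.79,0],[-0.13,-0.5,0.16]],
    [91,[0.8,-0.79,0],[-0.13,-0.5,0.16]],
    [91,[0.8,-0.79,0],[-0.13,-0.5,0.16]],
    [91,[0.8,-0.79,0],[-0.13,-0.5,0.16]],
    [91,[0.8,-0.79,0],[-0.13,-0.5,0.16]],
    [91,[0.8,-0.79,0],[-0.13,-0.5,0.16]],
    [91,[0.8,-0.79,0],[-0.13,-0.5,0.16]],
    [91,[0.8,-0.79,0],[-0.13,-0.5,0.16]],
    [91,[0.8,-0.79,0],[-0.13,-0.5,0.16]],
    [91,[0.8,-0.79,0],[-0.13,-0.5,0.16]],
    [91,[0.8,-0.79,0],[-0.13,-0.5,0.16]],
    [91,[0.8,-0.79,0],[-0.13,-0.5,0.16]],
    [91,[0.8,-0.79,0],[-0.13,-0.5,0.16]]
  ]
}}

```text
time_s: 1.77
ee_pos: [544.5, 200.7, 288.6]
ee_rot: [179.6, 35.1, 170.4]
force: [-0.6, 0.6, 0.9]
gripper_width: 91.0
gripper_force: 0.0
```

```bash
timeout 200 python3 f.py
python3 - <<'E'
from p import *
o=[]
for n,(x0,y0) in(("scene",(310,150)),("top",(190,195))):
    I=grab_frame(n);cv2.imwrite(f"pics/{n}1.png",I);k=5;C=cv2.resize(I[y0:y0+110,x0:x0+80],None,fx=k,fy=k,interpolation=cv2.INTER_CUBIC)
    for P,c in(([637.9,186.9,256.5],(0,255,0)),([611.7,191.4,211.3],(0,255,0)),([549.8,202,104.9],(255,255,0)),(state()['ee_pos'],(255,0,255))):
        q=((proj(n,P)[0]-[x0,y0]+.5)*k).astype(int);cv2.circle(C,tuple(map(int,q)),4,c,1)
    o.append(C)
cv2.imwrite("pics/c1.png",np.hstack(o));print(state()['ee_pos'])
E
```

```text
23.313718487645367 [502.8 210.1  23.9  30.5  -9.8] mouth [549.8 202.  104.9] grip [611.7 191.4 211.3] end [637.9 186.9 256.5]
21.757309985574185 [499.  210.   26.4  31.5  -9.4] mouth [547.5 201.9 106.5] grip [611.2 191.3 211.8] end [638.3 186.8 256.5]
21.24486302065867 [496.9 211.8  26.8  32.4 -10.1] mouth [546.5 203.  106.1] grip [611.6 191.4 210.4] end [639.3 186.5 254.7]
{'scene': np.uint64(140), 'top': np.uint64(300)}
[544.23836296 198.8343392  287.56467227]
```

View pics/c1.png

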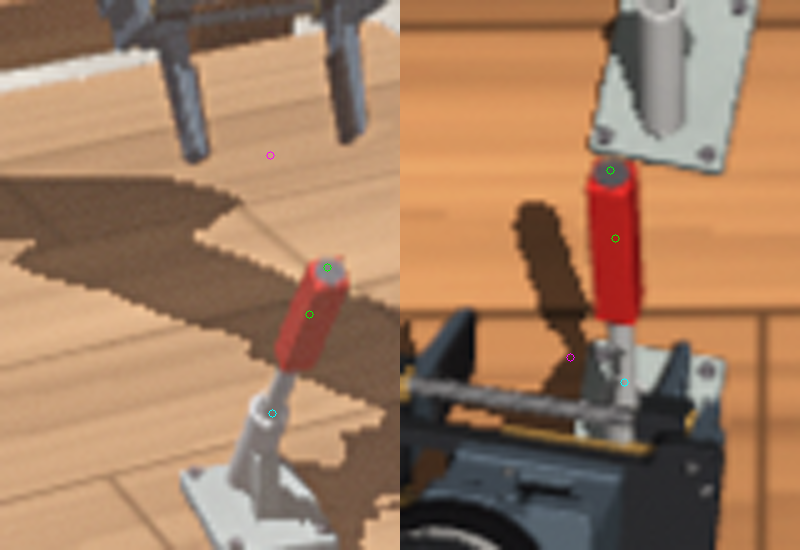

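The picture shows the fitted wand points on the handle in both views (scene crop (309,314), top crop (615,238)), and the TCP marker sits midway between the finger tips. The fit is confirmed, so I go on along the tool axis.

Run:
```python
from p import *
R=tool(35,-9.8);G=np.array([611.5,191.4,211.0]);z=R[:,2]
to(G+19*z,R); to(G+19*z,R,P0=np.array([544.5,200.7,288.6]))
```

```text
shift units [ 3.12 -0.37 -3.69] turn units [-0.05  0.01 -0.04] rows>= 3.69
shift units [ 3.11 -0.45 -3.73] turn units [-0.05  0.01 -0.04] rows>= 3.73
```

Request:
{"name": "move_arm", "arguments": {
  "motion": [
    [91,[0.39,-0.05,-0.46],[0,0,0]],
    [91,[0.39,-0.05,-0.46],[0,0,0]],
    [91,[0.39,-0.05,-0.46],[0,0,0]],
    [91,[0.39,-0.05,-0.46],[0,0,0]],
    [91,[0.39,-0.05,-0.46],[0,0,0]],
    [91,[0.39,-0.05,-0.46],[0,0,0]],
    [91,[0.39,-0.05,-0.46],[0,0,0]],
    [91,[0.39,-0.05,-0.46],[0,0,0]],
    [91,[0,0,0],[0,0,0]],
    [91,[0,0,0],[0,0,0]]
  ]
}}

```text
time_s: 2.7
ee_pos: [621.8, 191.9, 196.0]
ee_rot: [179.6, 35.0, 170.3]
force: [0.4, 0.2, -0.3]
gripper_width: 90.6
gripper_force: 0.0
```

Request:
{"name": "move_arm", "arguments": {
  "motion": [
    [15,[0,0,0],[0,0,0]],
    [15,[0,0,0],[0,0,0]],
    [15,[0,0,0],[0,0,0]],
    [15,[0,0,0],[0,0,0]],
    [15,[0,0,0],[0,0,0]],
    [15,[0,0,0],[0,0,0]],
    [15,[0,0,0],[0,0,0]],
    [15,[0,0,0],[0,0,0]],
    [15,[0,0,0],[0,0,0]],
    [15,[0,0,0],[0,0,0]]
  ],
  "grip_force": 40
}}

```text
time_s: 3.53
ee_pos: [622.1, 191.8, 196.9]
ee_rot: [179.6, 35.1, 170.3]
force: [0.4, 0.0, -0.6]
gripper_width: 27.3
gripper_force: 0.0
```

Request:
{"name": "move_arm", "arguments": {
  "motion": [
    [10,[0,0,0],[0,0,0]],
    [10,[0,0,0],[0,0,0]],
    [10,[0,0,0],[0,0,0]],
    [10,[0,0,0],[0,0,0]],
    [10,[0,0,0],[0,0,0]],
    [10,[0,0,0],[0,0,0]]
  ]
}}

```text
time_s: 4.03
ee_pos: [622.0, 191.3, 196.9]
ee_rot: [179.7, 35.1, 170.4]
force: [-0.3, -2.5, 1.2]
gripper_width: 21.6
gripper_force: 39.9
```

Request:
{"name": "move_arm", "arguments": {
  "motion": [
    [10,[0.14,-0.02,0.25],[0,0,0]],
    [10,[0.14,-0.02,0.25],[0,0,0]],
    [10,[0.14,-0.02,0.25],[0,0,0]],
    [10,[0.14,-0.02,0.25],[0,0,0]],
    [10,[0.14,-0.02,0.25],[0,0,0]]
  ]
}}

```text
time_s: 4.45
ee_pos: [639.8, 189.0, 228.5]
ee_rot: [179.6, 35.0, 170.3]
force: [-0.2, -2.4, -4.4]
gripper_width: 22.4
gripper_force: 40.0
```

Request:
{"name": "move_arm", "arguments": {
  "motion": [
    [10,[0.15,-0.025,0.26],[0,0,0]],
    [10,[0.15,-0.025,0.26],[0,0,0]],
    [10,[0.15,-0.025,0.26],[0,0,0]],
    [10,[0.15,-0.025,0.26],[0,0,0]],
    [10,[0.15,-0.025,0.26],[0,0,0]],
    [10,[0.15,-0.025,0.26],[0,0,0]],
    [10,[0.15,-0.025,0.26],[0,0,0]],
    [10,[0.15,-0.025,0.26],[0,0,0]],
    [10,[0.15,-0.025,0.26],[0,0,0]],
    [10,[0.15,-0.025,0.26],[0,0,0]],
    [10,[0.15,-0.025,0.26],[0,0,0]],
    [10,[0.15,-0.025,0.26],[0,0,0]]
  ]
}}

```text
time_s: 5.45
ee_pos: [685.2, 182.3, 307.5]
ee_rot: [179.5, 35.1, 170.3]
force: [0.9, 0.3, -1.9]
gripper_width: 21.8
gripper_force: 40.0
```

Request:
{"name": "move_arm", "arguments": {
  "motion": [
    [10,[0,0,1],[0,0,0]],
    [10,[0,0,1],[0,0,0]],
    [10,[0,0,0],[0,0,0]]
  ]
}}

```text
time_s: 5.7
ee_pos: [687.3, 182.9, 364.2]
ee_rot: [179.1, 35.7, 170.1]
force: [0.7, 0.1, 0.2]
gripper_width: 22.1
gripper_force: 40.0
```

Run:
```python
from p import *
o=[]
s=state();print(s['qpos'].round(1),s['ee_pos'])
R=Rn.from_euler('xyz',s['ee_rot'],degrees=True).as_matrix();G=s['ee_pos']-19*R[:,2]
t=np.radians(31);a=np.radians(-9.8);d=np.array([np.sin(t)*np.cos(a),np.sin(t)*np.sin(a),np.cos(t)])
for n in("scene","top"):
    I=grab_frame(n);cv2.imwrite(f"pics/{n}2.png",I)
    q=proj(n,[G-217.5*d,G,G+52*d]);c=q[:2].mean(0).astype(int);x0,y0=c-[40,55];k=5
    C=cv2.resize(I[y0:y0+110,x0:x0+80],None,fx=k,fy=k,interpolation=cv2.INTER_CUBIC)
    for u in q: cv2.circle(C,tuple(int(v) for v in (u-[x0,y0]+.5)*k),4,(0,255,0),1)
    o.append(C)
cv2.imwrite("pics/c2.png",np.hstack(o))
```

```text
[ 22.   12.4  85.4 -21.9  52.5 -49.6] [687.27984911 182.9231878  364.24967535]
```

View pics/c2.png

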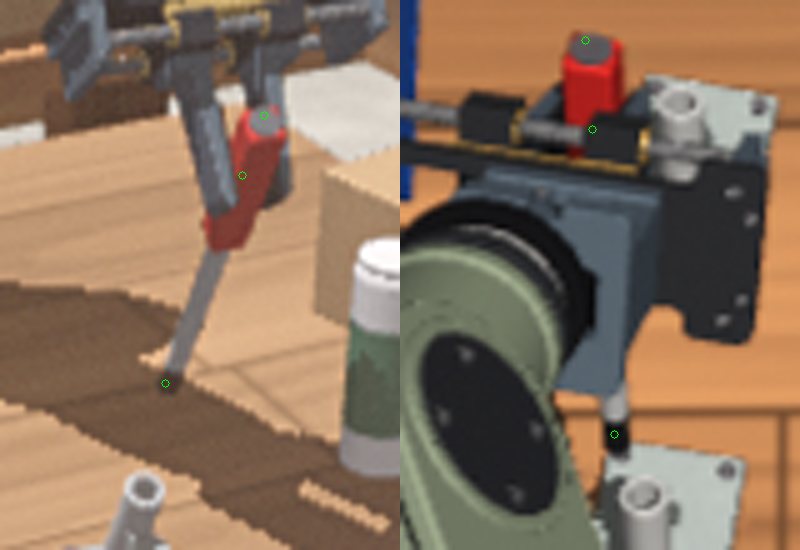

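The wand is out of the tube and held as modelled. The tip is at scene crop (168,387) and top crop (618,453), slightly off the markers, and the end is at (266,121) and (590,47). I refine the wand's pose in the hand from these.

Run:
```python
from p import *
s=state();print(s['ee_pos'],s['ee_rot'])
R=Rn.from_euler('xyz',[179.1,35.7,170.1],degrees=True).as_matrix();G=np.array([687.28,182.92,364.25])-19*R[:,2]
t=np.radians(31);a=np.radians(-9.8);d=np.array([np.sin(t)*np.cos(a),np.sin(t)*np.sin(a),np.cos(t)])
cr={}
for n in("scene","top"):
    q=proj(n,[G-217.5*d,G,G+52*d]);cr[n]=q[:2].mean(0).astype(int)-[40,55]
f=lambda n,u,v:np.array([u,v])/5-.5+cr[n]
ob={"tip":(f("scene",168,387),f("top",218,453)),"end":(f("scene",266,121),f("top",190,47))}
for k,v in ob.items(): print(k,v,tri(*v))
from scipy.optimize import least_squares
def wd(p):
    t,a=np.radians(p[:2]);d=np.array([np.sin(t)*np.cos(a),np.sin(t)*np.sin(a),np.cos(t)]);g=np.array([p[3],p[4],p[5]]);return d,g
def res(p):
    d,g=wd(p);r=[]
    for i,n in enumerate(("scene","top")):
        r+=list(proj(n,g-217.5*d)[0]-ob["tip"][i])+list(proj(n,g+52.5*d)[0]-ob["end"][i])
    return np.r_[r,(g-G)/3]
q=least_squares(res,[31,-9.8,0,*G]);print(q.x,q.fun.round(2));d,g=wd(q.x);print("G",G,"d in tool",R.T@d,"g off in tool",R.T@(g-G),"angle",np.degrees(np.arctan2((R.T@d)[0],-(R.T@d)[2])))
```

```text
[684.87688387 182.09084199 357.60651028] [179.44148452  35.17565752 170.22139918]
tip (array([368.1, 210.9]), array([229.1, 265.1])) (array([558.52382111, 206.02835937, 186.21830734]), np.float64(6.561160523274356))
end (array([387.7, 157.7]), array([223.5, 183.9])) (array([701.63237268, 180.13582965, 420.56538585]), np.float64(2.6793122239969938))
[   32.05853757    -9.6266548  -3989.54978479   674.06240423
   184.56026702   376.13396256] [-1.32 -0.99 -0.6   0.12 -0.7  -1.44 -0.48 -0.27 -0.75  0.01 -1.18]
G [676.30785119 184.53199636 379.6776835 ] d in tool [-0.92559201  0.00847738 -0.37842775] g off in tool [ 3.86819186 -0.38304671  1.57833972] angle -67.76283021947974
```

```bash
cat >> p.py <<'E'
D=67.2
def tcp(tip,tilt,psi):
    R=tool(D-tilt,psi);t,a=np.radians([tilt,psi]);d=np.array([np.sin(t)*np.cos(a),np.sin(t)*np.sin(a),np.cos(t)])
    return tip+217.5*d+19*R[:,2],R
E
python3 - <<'E'
from p import *
P,R=tcp(np.array([549.5,-226.3,150]),7,-22);print(P);dp,rv=to(P,R);print((dp/18).round(3),(rv/18).round(3))
E
```

```text
[ 589.36345929 -242.405883    356.43628272]
shift units [ -3.82 -16.98  -0.05] turn units [-1.81 -6.   -3.11] rows>= 16.98
[-0.212 -0.943 -0.003] [-0.1   -0.334 -0.173]
```

Request:
{"name": "move_arm", "arguments": {
  "motion": [
    [10,[-0.19,-0.85,0],[-0.09,-0.3,-0.155]],
    [10,[-0.19,-0.85,0],[-0.09,-0.3,-0.155]],
    [10,[-0.19,-0.85,0],[-0.09,-0.3,-0.155]],
    [10,[-0.19,-0.85,0],[-0.09,-0.3,-0.155]],
    [10,[-0.19,-0.85,0],[-0.09,-0.3,-0.155]],
    [10,[-0.19,-0.85,0],[-0.09,-0.3,-0.155]],
    [10,[-0.19,-0.85,0],[-0.09,-0.3,-0.155]],
    [10,[-0.19,-0.85,0],[-0.09,-0.3,-0.155]],
    [10,[-0.19,-0.85,0],[-0.09,-0.3,-0.155]],
    [10,[-0.19,-0.85,0],[-0.09,-0.3,-0.155]],
    [10,[-0.19,-0.85,0],[-0.09,-0.3,-0.155]],
    [10,[-0.19,-0.85,0],[-0.09,-0.3,-0.155]],
    [10,[-0.19,-0.85,0],[-0.09,-0.3,-0.155]],
    [10,[-0.19,-0.85,0],[-0.09,-0.3,-0.155]],
    [10,[-0.19,-0.85,0],[-0.09,-0.3,-0.155]],
    [10,[-0.19,-0.85,0],[-0.09,-0.3,-0.155]],
    [10,[-0.19,-0.85,0],[-0.09,-0.3,-0.155]],
    [10,[-0.19,-0.85,0],[-0.09,-0.3,-0.155]],
    [10,[-0.19,-0.85,0],[-0.09,-0.3,-0.155]],
    [10,[-0.19,-0.85,0],[-0.09,-0.3,-0.155]]
  ]
}}

```text
time_s: 7.47
ee_pos: [592.8, -221.9, 351.9]
ee_rot: [-180.0, 58.4, 158.8]
force: [0.3, 0.3, -1.9]
gripper_width: 22.0
gripper_force: 40.0
```

Request:
{"name": "move_arm", "arguments": {
  "motion": [
    [10,[0,0,0],[0,0,0]],
    [10,[0,0,0],[0,0,0]],
    [10,[0,0,0],[0,0,0]],
    [10,[0,0,0],[0,0,0]],
    [10,[0,0,0],[0,0,0]],
    [10,[0,0,0],[0,0,0]]
  ]
}}

```text
time_s: 7.97
ee_pos: [594.9, -220.1, 355.3]
ee_rot: [-180.0, 58.7, 159.0]
force: [-0.0, 0.8, -1.2]
gripper_width: 21.9
gripper_force: 40.0
```

Run:
```python
from p import *
P,R=tcp(np.array([549.5,-226.3,150]),7,-22);print(P);dp,rv=to(P,R);s=state();print(s['qpos'].round(1),s['ee_pos'])
def tipof(s):
    R=Rn.from_euler('xyz',s['ee_rot'],degrees=True).as_matrix();t=np.radians(D);d=R@np.array([-np.sin(t),0,-np.cos(t)]);return s['ee_pos']-19*R[:,2]-217.5*d
tip=tipof(s);print("tip",tip)
o=[]
for n in("scene","top"):
    I=grab_frame(n);q=proj(n,tip)[0];q2=proj(n,[550,-226.5,100])[0];x0,y0=((q+q2)/2).astype(int)-[40,55];k=5
    C=cv2.resize(I[y0:y0+110,x0:x0+80],None,fx=k,fy=k,interpolation=cv2.INTER_CUBIC)
    cv2.circle(C,tuple(int(v) for v in (q-[x0,y0]+.5)*k),4,(0,255,0),1);print(n,x0,y0)
    r=np.radians(np.arange(0,360,10));pp=proj(n,np.c_[549.5+100*np.cos(r),-226.3+100*np.sin(r),0*r+100])
    for u in pp: cv2.circle(C,tuple(int(v) for v in (u-[x0,y0]+.5)*k),2,(0,255,255),-1)
    o.append(C)
cv2.imwrite("pics/c3.png",np.hstack(o))
```

```text
[ 589.36345929 -242.405883    356.43628272]
shift units [-0.22 -0.89  0.05] turn units [-0.13 -0.35 -0.25] rows>= 0.89
[-21.6  -1.8 117.2   5.1   5.8 -95.4] [ 594.85507153 -220.12117194  355.27631219]
tip [ 549.64791357 -202.83750518  150.03981103]
scene 198 202
top 348 213
```

View pics/c3.png

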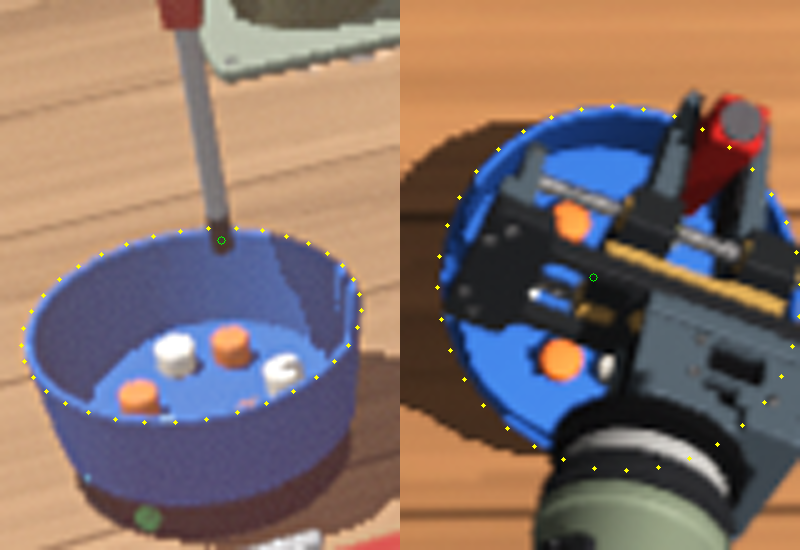

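```bash
cat > k.py <<'E'
from p import *
from scipy.optimize import least_squares,fsolve
obs=[([203.9,537.2,213.2],[-179.91,0,159.22],[68.07,18.35,89.70]),([684.88,182.09,357.6],[179.44,35.18,170.22],[22,12.4,85.4]),([594.86,-220.12,355.28],[-180,58.7,159],[-21.6,-1.8,117.2])]
A=[];b=[]
for P,E,q in obs:
    z=Rn.from_euler('xyz',E,degrees=True).as_matrix()[:,2];u=np.array([np.cos(np.radians(q[0])),np.sin(np.radians(q[0]))])
    q2,q3=np.radians(q[1:]);s=q2+q3
    A.append([1,0,np.sin(q2),np.sin(s),z[:2]@u]);b.append(u@P[:2]);A.append([0,1,np.cos(q2),np.cos(s),z[2]]);b.append(P[2])
x,r,rk,sv=np.linalg.lstsq(np.array(A,float),np.array(b),rcond=None)
r0,h,a1,a2,L=x
def q5(P,R):
    z=R[:,2];W=P-L*z;az=np.arctan2(W[1],W[0]);w=np.hypot(W[0],W[1]);
    f=lambda q:[r0+a1*np.sin(q[0])+a2*np.sin(q[0]+q[1])-w,h+a1*np.cos(q[0])+a2*np.cos(q[0]+q[1])-W[2]]
    q,_,ok,_=fsolve(f,[0.1,1.8],full_output=1);s=q.sum();F=np.array([np.sin(s)*np.cos(az),np.sin(s)*np.sin(az),np.cos(s)])
    return np.degrees([az,q[0],q[1],np.arccos(np.clip(F@z,-1,1))]).round(1),ok
if __name__=="__main__":
    print(x.round(1),(np.array(A)@x-b).round(1))
    for tilt in(15,20,25,30):
        print(tilt,[(zz,*q5(*tcp(np.array([549.5,-226.3,zz]),tilt,ps))) for zz in(150,45) for ps in(-22,0,-60)])
    for P in ([500,-50,420],[500,0,350],[550,-100,400]): print("level",P,*q5(np.array(P,float),tool(D-90,-10)))
E
python3 k.py
```

```text
[  2.4  92.9 611.7 402.2 338.2] [ 2.3 -2.5 -3.7  1.7  1.3  0.8]
15 [(150, array([-22.6,   2.1, 109.6,  16.1]), 1), (150, array([-32.6,   4. , 107.4,  32.5]), 1), (150, array([ -7.2,   7.2, 103.7,  48.3]), 1), (45, array([-22.6,   7.5, 120.7,   0.6]), 1), (45, array([-32.6,   9.3, 118.3,  25.7]), 1), (45, array([ -7.2,  12.3, 114.4,  41.5]), 1)]
20 [(150, array([-22.5,   4.9, 104.2,  23.8]), 1), (150, array([-30.1,   6.3, 102.5,  35. ]), 1), (150, array([-10.6,   8.8,  99.5,  48.2]), 1), (45, array([-22.5,   9.6, 115.2,   8. ]), 1), (45, array([-30.1,  11. , 113.4,  24.9]), 1), (45, array([-10.6,  13.2, 110.3,  39.3]), 1)]
25 [(150, array([-22.5,   7.9,  98.7,  31.2]), 1), (150, array([-27.9,   8.9,  97.5,  38.9]), 1), (150, array([-13.8,  10.7,  95.2,  49.4]), 1), (45, array([-22.5,  12.1, 109.8,  15.9]), 1), (45, array([-27.9,  13. , 108.5,  26.7]), 1), (45, array([-13.8,  14.7, 106.1,  38.8]), 1)]
30 [(150, array([-22.4,  11.1,  93.3,  38.3]), 1), (150, array([-25.9,  11.8,  92.4,  43.7]), 1), (150, array([-16.8,  13. ,  90.9,  51.8]), 1), (45, array([-22.4,  14.9, 104.4,  23.5]), 1), (45, array([-25.9,  15.5, 103.5,  30.5]), 1), (45, array([-16.8,  16.5, 101.9,  39.9]), 1)]
level [500, -50, 420] [ -6.6  22.7  56.7 123.4] 1
level [500, 0, 350] [ -2.1  21.6  68.4 112.6] 1
level [550, -100, 400] [-10.2  28.7  49.4 124.6] 1
```

The rim circle fits, and the tip marker sits on the black tip, so the hand model holds. Joint 5 is close to its limit, so I use a wand tilt of 20° with yaw 0 for stirring.

Run:
```python
from p import *
P1,R1=tcp(np.array([549.5,-226.3,150]),20,-20);a=to(P1,R1)
P,R=tcp(np.array([549.5,-226.3,130]),20,0);b=to(P,R,P1,R1);print((a[0]/5).round(2),(a[1]/5).round(2),(b[0]/10).round(2),(b[1]/10).round(2))
```

```text
shift units [ 1.51 -1.45 -0.55] turn units [1.01 2.69 0.25] rows>= 2.69
shift units [ 0.21  1.21 -0.8 ] turn units [-0. -0.  5.] rows>= 5.0
[ 0.3  -0.29 -0.11] [0.2  0.54 0.05] [ 0.02  0.12 -0.08] [-0.  -0.   0.5]
```

Request:
{"name": "move_arm", "arguments": {
  "motion": [
    [10,[0.3,-0.29,-0.11],[0.2,0.54,0.05]],
    [10,[0.3,-0.29,-0.11],[0.2,0.54,0.05]],
    [10,[0.3,-0.29,-0.11],[0.2,0.54,0.05]],
    [10,[0.3,-0.29,-0.11],[0.2,0.54,0.05]],
    [10,[0.3,-0.29,-0.11],[0.2,0.54,0.05]],
    [10,[0.02,0.12,-0.08],[0,0,0.5]],
    [10,[0.02,0.12,-0.08],[0,0,0.5]],
    [10,[0.02,0.12,-0.08],[0,0,0.5]],
    [10,[0.02,0.12,-0.08],[0,0,0.5]],
    [10,[0.02,0.12,-0.08],[0,0,0.5]],
    [10,[0.02,0.12,-0.08],[0,0,0.5]],
    [10,[0.02,0.12,-0.08],[0,0,0.5]],
    [10,[0.02,0.12,-0.08],[0,0,0.5]],
    [10,[0.02,0.12,-0.08],[0,0,0.5]],
    [10,[0.02,0.12,-0.08],[0,0,0.5]],
    [10,[0,0,0],[0,0,0]],
    [10,[0,0,0],[0,0,0]],
    [10,[0,0,0],[0,0,0]],
    [10,[0,0,0],[0,0,0]],
    [10,[0,0,0],[0,0,0]]
  ]
}}

```text
time_s: 9.73
ee_pos: [640.3, -222.5, 327.0]
ee_rot: [-179.7, 46.4, 179.5]
force: [-0.6, -0.5, -2.2]
gripper_width: 21.4
gripper_force: 40.0
```

```bash
cat >> p.py <<'E'
def tipof(s):
    R=Rn.from_euler('xyz',s['ee_rot'],degrees=True).as_matrix();t=np.radians(D);d=R@np.array([-np.sin(t),0,-np.cos(t)]);return s['ee_pos']-19*R[:,2]-217.5*d
E
python3 - <<'E'
from p import *
s=state();print(s['qpos'].round(1),s['ee_pos'],s['ee_rot'],"tip",tipof(s));P,R=tcp(np.array([549.5,-226.3,60]),20,0);to(P,R)
E
```

```text
[ -30.3    6.9  103.5   40.    33.7 -146.5] [ 640.34801724 -222.50773124  327.04153405] [-179.74299448   46.44022314  179.5424421 ] tip [ 549.48663349 -222.07495528  136.75633934]
shift units [-0.1  -0.15 -3.02] turn units [ 0.04 -0.19  0.16] rows>= 3.02
```

Joint 6 is at its limit with yaw 0. I go the other way instead, to yaw −45, and stay high while doing so.

Run:
```python
from k import *
P,R=tcp(np.array([549.5,-226.3,140]),20,-45);a=to(P,R);print((a[0]/18).round(3),(a[1]/18).round(3))
for zz in(140,45):print(q5(*tcp(np.array([549.5,-226.3,zz]),20,-45)))
```

```text
shift units [-1.14 -2.65  0.18] turn units [ -0.03  -0.2  -11.09] rows>= 11.09
[-0.063 -0.147  0.01 ] [-0.002 -0.011 -0.616]
(array([-14.6,   6.7, 103.6,  34. ]), 1)
(array([-14.6,  11. , 113.4,  25.1]), 1)
```

Request:
{"name": "move_arm", "arguments": {
  "motion": [
    [10,[-0.06,-0.15,0.03],[0,-0.01,-0.62]],
    [10,[-0.06,-0.15,0.03],[0,-0.01,-0.62]],
    [10,[-0.06,-0.15,0.03],[0,-0.01,-0.62]],
    [10,[-0.06,-0.15,0.01],[0,-0.01,-0.62]],
    [10,[-0.06,-0.15,0.01],[0,-0.01,-0.62]],
    [10,[-0.06,-0.15,0.01],[0,-0.01,-0.62]],
    [10,[-0.06,-0.15,0.01],[0,-0.01,-0.62]],
    [10,[-0.06,-0.15,0.01],[0,-0.01,-0.62]],
    [10,[-0.06,-0.15,0.01],[0,-0.01,-0.62]],
    [10,[-0.06,-0.15,0.01],[0,-0.01,-0.62]],
    [10,[-0.06,-0.15,0.01],[0,-0.01,-0.62]],
    [10,[-0.06,-0.15,0.01],[0,-0.01,-0.62]],
    [10,[-0.06,-0.15,0.01],[0,-0.01,-0.62]],
    [10,[-0.06,-0.15,0.01],[0,-0.01,-0.62]],
    [10,[-0.06,-0.15,0.01],[0,-0.01,-0.62]],
    [10,[-0.06,-0.15,0.01],[0,-0.01,-0.62]],
    [10,[-0.06,-0.15,0],[0,-0.01,-0.62]],
    [10,[-0.06,-0.15,0],[0,-0.01,-0.62]],
    [10,[0,0,0],[0,0,0]],
    [10,[0,0,0],[0,0,0]]
  ]
}}

```text
time_s: 11.4
ee_pos: [613.7, -289.5, 332.4]
ee_rot: [179.8, 47.1, 134.7]
force: [0.1, 0.3, -1.8]
gripper_width: 21.8
gripper_force: 40.0
```

Request:
{"name": "move_arm", "arguments": {
  "motion": [
    [10,[0,0,0],[0,0,0]],
    [10,[0,0,0],[0,0,0]],
    [10,[0,0,0],[0,0,0]],
    [10,[0,0,0],[0,0,0]]
  ]
}}

```text
time_s: 11.73
ee_pos: [613.3, -290.2, 332.8]
ee_rot: [179.8, 47.1, 134.6]
force: [0.3, -0.3, -2.1]
gripper_width: 21.5
gripper_force: 40.0
```

Run:
```python
from p import *
s=state();print(s['qpos'].round(1),s['ee_pos'],s['ee_rot'],"tip",tipof(s));P,R=tcp(np.array([549.5,-226.3,60]),20,-45);to(P,R)
```

```text
[-16.2   7.  103.1 -40.2  33.4 -34. ] [ 613.31088142 -290.18135969  332.76464727] [179.82744737  47.0977967  134.59265272] tip [ 551.19776247 -226.8986598   141.44895521]
shift units [-0.05  0.06 -3.25] turn units [-0.04  0.    0.07] rows>= 3.25
```

Request:
{"name": "move_arm", "arguments": {
  "motion": [
    [10,[-0.01,0.01,-0.4],[0,0,0]],
    [10,[-0.01,0.01,-0.4],[0,0,0]],
    [10,[-0.01,0.01,-0.4],[0,0,0]],
    [10,[-0.01,0.01,-0.4],[0,0,0]],
    [10,[-0.01,0.01,-0.4],[0,0,0]],
    [10,[0,0,-0.4],[0,0,0]],
    [10,[0,0,-0.4],[0,0,0]],
    [10,[0,0,-0.4],[0,0,0]],
    [10,[0,0,-0.15],[0,0,0]],
    [10,[0,0,-0.1],[0,0,0]],
    [10,[0,0,-0.1],[0,0,0]],
    [10,[0,0,-0.1],[0,0,0]],
    [10,[0,0,0],[0,0,0]],
    [10,[0,0,0],[0,0,0]],
    [10,[0,0,0],[0,0,0]]
  ]
}}

```text
time_s: 12.98
ee_pos: [612.5, -288.8, 242.0]
ee_rot: [179.8, 47.1, 134.6]
force: [0.1, -0.0, -1.1]
gripper_width: 21.9
gripper_force: 40.0
```

Run:
```python
from p import *
s=state();print(s['qpos'].round(1),s['ee_pos'],"tip",tipof(s))
```

```text
[-16.1  11.6 111.7 -58.6  24.7 -13. ] [ 612.45489238 -288.81917742  241.95530398] tip [ 550.43519298 -225.62188066   50.58108355]
```

Request:
{"name": "move_arm", "arguments": {
  "motion": [
    [10,[0,0,-0.08],[0,0,0]],
    [10,[0,0,-0.08],[0,0,0]],
    [10,[0,0,-0.08],[0,0,0]],
    [10,[0,0,0],[0,0,0]],
    [10,[0,0,0],[0,0,0]]
  ]
}}

```text
time_s: 13.4
ee_pos: [612.4, -288.8, 235.6]
ee_rot: [179.8, 47.1, 134.6]
force: [0.8, 0.0, -1.7]
gripper_width: 21.8
gripper_force: 40.0
```

Run:
```python
from p import *
s=state();t=tipof(s);print(s['ee_pos'],"tip",t)
c=np.array([549.5,-226.3]);r=lambda R,a:c+R*np.array([np.cos(a),np.sin(a)])
# spiral: angles from 55deg ccw (gap between beads 25 and 82), out in 4 rows to r=42, then circle
a0=np.radians(55);pts=[r(R,a0+k*.1) for k,R in enumerate((12,24,34))]+[r(42,a0+.3+.22*k) for k in range(62)]
d=np.diff(np.vstack([t[:2],pts]),axis=0)/25
for i in range(0,len(d),20):print(i,[[round(float(x),2) for x in q] for q in d[i:i+20]])
print(np.abs(d).max())
```

```text
[ 612.38623187 -288.81974345  235.57913064] tip [ 550.27103314 -225.59844689   44.24381391]
0 [[0.24, 0.37], [0.19, 0.44], [0.07, 0.41], [-0.03, 0.35], [-0.36, 0.07], [-0.37, -0.01], [-0.36, -0.09], [-0.33, -0.16], [-0.29, -0.23], [-0.23, -0.29], [-0.16, -0.33], [-0.08, -0.36], [-0.0, -0.37], [0.08, -0.36], [0.15, -0.34], [0.22, -0.29], [0.28, -0.24], [0.33, -0.17], [0.36, -0.1], [0.37, -0.02]]
20 [[0.36, 0.07], [0.34, 0.14], [0.3, 0.21], [0.25, 0.27], [0.18, 0.32], [0.11, 0.35], [0.03, 0.37], [-0.05, 0.36], [-0.13, 0.34], [-0.2, 0.31], [-0.27, 0.26], [-0.32, 0.19], [-0.35, 0.12], [-0.37, 0.04], [-0.37, -0.04], [-0.35, -0.12], [-0.31, -0.19], [-0.26, -0.26], [-0.2, -0.31], [-0.13, -0.35]]
40 [[-0.05, -0.37], [0.03, -0.37], [0.11, -0.35], [0.18, -0.32], [0.25, -0.27], [0.3, -0.21], [0.34, -0.14], [0.36, -0.06], [0.37, 0.02], [0.36, 0.1], [0.32, 0.18], [0.28, 0.24], [0.22, 0.3], [0.15, 0.34], [0.07, 0.36], [-0.01, 0.37], [-0.09, 0.36], [-0.16, 0.33], [-0.23, 0.29], [-0.29, 0.23]]
60 [[-0.33, 0.16], [-0.36, 0.08], [-0.37, 0.0], [-0.36, -0.08], [-0.33, -0.15]]
0.4442359384973736
```

Request:
{"name": "move_arm", "arguments": {
  "motion": [
    [10,[0.24,0.37,-0.04],[0,0,0]],
    [10,[0.19,0.44,-0.04],[0,0,0]],
    [10,[0.07,0.41,0],[0,0,0]],
    [10,[-0.03,0.35,0],[0,0,0]],
    [10,[-0.36,0.07,0],[0,0,0]],
    [10,[-0.37,-0.01,0],[0,0,0]],
    [10,[-0.36,-0.09,0],[0,0,0]],
    [10,[-0.33,-0.16,0],[0,0,0]],
    [10,[-0.29,-0.23,0],[0,0,0]],
    [10,[-0.23,-0.29,0],[0,0,0]],
    [10,[-0.16,-0.33,0],[0,0,0]],
    [10,[-0.08,-0.36,0],[0,0,0]],
    [10,[0,-0.37,0],[0,0,0]],
    [10,[0.08,-0.36,0],[0,0,0]],
    [10,[0.15,-0.34,0],[0,0,0]],
    [10,[0.22,-0.29,0],[0,0,0]],
    [10,[0.28,-0.24,0],[0,0,0]],
    [10,[0.33,-0.17,0],[0,0,0]],
    [10,[0.36,-0.1,0],[0,0,0]],
    [10,[0.37,-0.02,0],[0,0,0]]
  ]
}}

```text
time_s: 15.07
ee_pos: [615.0, -332.5, 232.7]
ee_rot: [179.9, 47.0, 134.7]
force: [-0.5, 0.1, -1.2]
gripper_width: 21.6
gripper_force: 40.0
```

Run:
```python
from p import *
s=state();print(s['qpos'].round(1),"tip",tipof(s),s['force'],s['ee_rot'])
```

```text
[-21.1  13.5 110.6 -57.5  20.8 -17.2] tip [ 552.54595502 -269.27419159   41.4897243 ] [-0.509387    0.05392636 -1.24950301] [179.94786377  47.0422532  134.65481179]
```

Request:
{"name": "move_arm", "arguments": {
  "motion": [
    [10,[0.36,0.07,0],[0,0,0]],
    [10,[0.34,0.14,0],[0,0,0]],
    [10,[0.3,0.21,0],[0,0,0]],
    [10,[0.25,0.27,0],[0,0,0]],
    [10,[0.18,0.32,0],[0,0,0]],
    [10,[0.11,0.35,0],[0,0,0]],
    [10,[0.03,0.37,0],[0,0,0]],
    [10,[-0.05,0.36,0],[0,0,0]],
    [10,[-0.13,0.34,0],[0,0,0]],
    [10,[-0.2,0.31,0],[0,0,0]],
    [10,[-0.27,0.26,0],[0,0,0]],
    [10,[-0.32,0.19,0],[0,0,0]],
    [10,[-0.35,0.12,0],[0,0,0]],
    [10,[-0.37,0.04,0],[0,0,0]],
    [10,[-0.37,-0.04,0],[0,0,0]],
    [10,[-0.35,-0.12,0],[0,0,0]],
    [10,[-0.31,-0.19,0],[0,0,0]],
    [10,[-0.26,-0.26,0],[0,0,0]],
    [10,[-0.2,-0.31,0],[0,0,0]],
    [10,[-0.13,-0.35,0],[0,0,0]]
  ]
}}

```text
time_s: 16.73
ee_pos: [570.0, -280.8, 233.5]
ee_rot: [179.9, 47.1, 134.6]
force: [0.8, -0.5, -1.4]
gripper_width: 21.8
gripper_force: 40.0
```

Run:
```python
from p import *
s=state();print(s['qpos'].round(1),"tip",tipof(s),s['force'],s['ee_rot'])
o=[]
for n in("scene","top"):
    I=grab_frame(n);q2=proj(n,[550,-226.5,80])[0];x0,y0=q2.astype(int)-[40,50];k=5
    o.append(cv2.resize(I[y0:y0+100,x0:x0+80],None,fx=k,fy=k,interpolation=cv2.INTER_CUBIC))
cv2.imwrite("pics/c4.png",np.hstack(o))
```

```text
[-16.6   8.4 117.3 -63.1  23.1  -8.4] tip [ 507.86059372 -217.56267114   42.19629141] [ 0.84579549 -0.51516775 -1.43038337] [179.85001014  47.10092547 134.58708066]
```

View pics/c4.png

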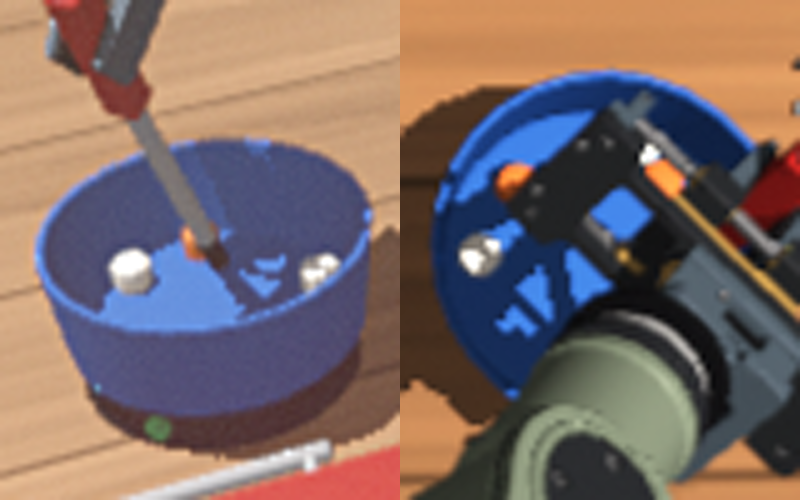

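Beads have clearly moved: a white one is now at the wall at top crop (480,257), an orange one at (515,182), and the rest are displaced too. I make one more round at a slightly larger radius.

Run:
```python
from p import *
t=tipof(state())[:2];c=np.array([549.5,-226.3]);a0=np.arctan2(*(t-c)[::-1]);print(t)
pts=[c+min(50,43+2*k)*np.array([np.cos(a0+.2*k),np.sin(a0+.2*k)]) for k in range(1,37)]
d=np.diff(np.vstack([t,pts]),axis=0)/25
for i in range(0,len(d),18):print([[round(float(x),2) for x in q] for q in d[i:i+18]])
```

```text
[ 507.97198434 -218.29905257]
[[-0.14, -0.34], [-0.04, -0.37], [0.04, -0.39], [0.16, -0.36], [0.26, -0.3], [0.32, -0.25], [0.36, -0.18], [0.39, -0.1], [0.4, -0.02], [0.4, 0.06], [0.38, 0.13], [0.34, 0.2], [0.3, 0.27], [0.24, 0.32], [0.17, 0.36], [0.09, 0.39], [0.01, 0.4], [-0.07, 0.39]]
[[-0.14, 0.37], [-0.21, 0.34], [-0.28, 0.29], [-0.33, 0.23], [-0.37, 0.16], [-0.39, 0.08], [-0.4, 0.0], [-0.39, -0.08], [-0.37, -0.15], [-0.33, -0.22], [-0.28, -0.29], [-0.22, -0.34], [-0.15, -0.37], [-0.07, -0.39], [0.01, -0.4], [0.09, -0.39], [0.17, -0.36], [0.23, -0.32]]
```

Request:
{"name": "move_arm", "arguments": {
  "motion": [
    [10,[-0.14,-0.34,0],[0,0,0]],
    [10,[-0.04,-0.37,0],[0,0,0]],
    [10,[0.04,-0.39,0],[0,0,0]],
    [10,[0.16,-0.36,0],[0,0,0]],
    [10,[0.26,-0.3,0],[0,0,0]],
    [10,[0.32,-0.25,0],[0,0,0]],
    [10,[0.36,-0.18,0],[0,0,0]],
    [10,[0.39,-0.1,0],[0,0,0]],
    [10,[0.4,-0.02,0],[0,0,0]],
    [10,[0.4,0.06,0],[0,0,0]],
    [10,[0.38,0.13,0],[0,0,0]],
    [10,[0.34,0.2,0],[0,0,0]],
    [10,[0.3,0.27,0],[0,0,0]],
    [10,[0.24,0.32,0],[0,0,0]],
    [10,[0.17,0.36,0],[0,0,0]],
    [10,[0.09,0.39,0],[0,0,0]],
    [10,[0.01,0.4,0],[0,0,0]],
    [10,[-0.07,0.39,0],[0,0,0]]
  ]
}}

```text
time_s: 18.33
ee_pos: [661.5, -273.1, 233.7]
ee_rot: [179.8, 47.1, 134.6]
force: [-0.7, -0.5, -1.6]
gripper_width: 21.7
gripper_force: 40.0
```

Request:
{"name": "move_arm", "arguments": {
  "motion": [
    [10,[-0.14,0.37,0],[0,0,0]],
    [10,[-0.21,0.34,0],[0,0,0]],
    [10,[-0.28,0.29,0],[0,0,0]],
    [10,[-0.33,0.23,0],[0,0,0]],
    [10,[-0.37,0.16,0],[0,0,0]],
    [10,[-0.39,0.08,0],[0,0,0]],
    [10,[-0.4,0,0],[0,0,0]],
    [10,[-0.39,-0.08,0],[0,0,0]],
    [10,[-0.37,-0.15,0],[0,0,0]],
    [10,[-0.33,-0.22,0],[0,0,0]],
    [10,[-0.28,-0.29,0],[0,0,0]],
    [10,[-0.22,-0.34,0],[0,0,0]],
    [10,[-0.15,-0.37,0],[0,0,0]],
    [10,[-0.07,-0.39,0],[0,0,0]],
    [10,[0.01,-0.4,0],[0,0,0]],
    [10,[0,0,0],[0,0,0]]
  ]
}}

```text
time_s: 19.67
ee_pos: [562.4, -296.2, 233.5]
ee_rot: [179.9, 47.1, 134.5]
force: [0.4, 0.2, 1.1]
gripper_width: 21.8
gripper_force: 40.0
```

Run:
```python
from p import *
s=state();t=tipof(s);print(s['qpos'].round(1),"tip",t,(np.array([549.5,-226.3])-t[:2])/25)
```

```text
[-18.9   8.2 117.6 -62.6  21.6 -10.3] tip [ 500.33269827 -232.98684718   42.15501677] [1.96669207 0.26747389]
```

Request:
{"name": "move_arm", "arguments": {
  "motion": [
    [10,[0.05,0,0.2],[0,0,0]],
    [10,[0.05,0,0.3],[0,0,0]],
    [10,[0.05,0,0.5],[0,0,0]],
    [10,[0,0,0.7],[0,0,0]],
    [10,[0,0,0.8],[0,0,0]],
    [10,[0,0,0.8],[0,0,0]],
    [10,[0,0,0.8],[0,0,0]],
    [10,[0,0,0.8],[0,0,0]],
    [10,[0,0,0.8],[0,0,0]],
    [10,[0,0,0.8],[0,0,0]],
    [10,[0,0,0.8],[0,0,0]],
    [10,[0,0,0.5],[0,0,0]],
    [10,[0,0,0.2],[0,0,0]],
    [10,[0,0,0],[0,0,0]],
    [10,[0,0,0],[0,0,0]]
  ]
}}

```text
time_s: 20.92
ee_pos: [566.2, -293.9, 431.6]
ee_rot: [180.0, 46.9, 134.7]
force: [0.9, 0.5, -2.0]
gripper_width: 21.7
gripper_force: 40.0
```

Run:
```python
from k import *
s=state();t=tipof(s);print(s['qpos'].round(1),"tip",t)
for psi in(-45,-30,-15):
    R=tool(D-90,psi);P=np.array([530,-150,420.]);print(psi,*q5(P,R));a=to(P,R)
    print((a[0]/24).round(3),(a[1]/24).round(3))
```

```text
[-18.5  -0.   96.4 -28.5  43.6 -49.5] tip [ 503.47868683 -230.38507198  240.51084561]
-45 [-21.3  26.7  50.1 123.8] 1
shift units [-1.45  5.75 -0.46] turn units [12.36 12.3   0.07] rows>= 12.36
[-0.06   0.24  -0.019] [0.515 0.512 0.003]
-30 [-18.5  27.9  48.  126.4] 1
shift units [-1.45  5.75 -0.46] turn units [10.67 13.84  3.35] rows>= 13.84
[-0.06   0.24  -0.019] [0.445 0.577 0.139]
-15 [-15.6  28.3  47.3 127.2] 1
shift units [-1.45  5.75 -0.46] turn units [ 8.85 15.23  6.61] rows>= 15.23
[-0.06   0.24  -0.019] [0.369 0.635 0.276]
```

Run:
```python
from k import *
R=tool(D-90,-30);P=np.array([590,-190,350.]);print(*q5(P,R));a=to(P,R)
print((a[0]/20).round(3),(a[1]/20).round(3))
```

```text
[-20.   34.8  45.6 122. ] 1
shift units [ 0.95  4.15 -3.26] turn units [10.67 13.84  3.35] rows>= 13.84
[ 0.048  0.208 -0.163] [0.534 0.692 0.167]
```

Request:
{"name": "move_arm", "arguments": {
  "motion": [
    [10,[0.05,0.21,-0.16],[0.53,0.69,0.17]],
    [10,[0.05,0.21,-0.16],[0.53,0.69,0.17]],
    [10,[0.05,0.21,-0.16],[0.53,0.69,0.17]],
    [10,[0.05,0.21,-0.16],[0.53,0.69,0.17]],
    [10,[0.05,0.21,-0.16],[0.53,0.69,0.17]],
    [10,[0.05,0.21,-0.16],[0.53,0.69,0.17]],
    [10,[0.05,0.21,-0.16],[0.53,0.69,0.17]],
    [10,[0.05,0.21,-0.16],[0.53,0.69,0.17]],
    [10,[0.05,0.21,-0.16],[0.53,0.69,0.17]],
    [10,[0.05,0.21,-0.16],[0.53,0.69,0.17]],
    [10,[0.05,0.21,-0.16],[0.53,0.69,0.17]],
    [10,[0.05,0.21,-0.16],[0.53,0.69,0.17]],
    [10,[0.05,0.21,-0.16],[0.53,0.69,0.17]],
    [10,[0.05,0.21,-0.16],[0.53,0.69,0.17]],
    [10,[0.05,0.21,-0.16],[0.53,0.69,0.17]],
    [10,[0.05,0.21,-0.16],[0.53,0.69,0.17]],
    [10,[0.05,0.21,-0.16],[0.53,0.69,0.17]],
    [10,[0.05,0.21,-0.16],[0.53,0.69,0.17]],
    [10,[0.05,0.21,-0.16],[0.53,0.69,0.17]],
    [10,[0.05,0.21,-0.16],[0.53,0.69,0.17]]
  ]
}}

```text
time_s: 22.58
ee_pos: [592.0, -189.0, 351.5]
ee_rot: [180.0, -22.6, 150.2]
force: [0.0, 0.3, -1.5]
gripper_width: 21.9
gripper_force: 40.0
```

Request:
{"name": "move_arm", "arguments": {
  "motion": [
    [10,[0,0,0],[0,0,0]],
    [10,[0,0,0],[0,0,0]],
    [10,[0,0,0],[0,0,0]],
    [10,[0,0,0],[0,0,0]],
    [10,[0,0,0],[0,0,0]],
    [10,[0,0,0],[0,0,0]]
  ]
}}

```text
time_s: 23.08
ee_pos: [591.3, -188.8, 354.5]
ee_rot: [179.9, -22.2, 150.2]
force: [0.4, 0.3, -1.5]
gripper_width: 21.6
gripper_force: 40.0
```

Run:
```python
from p import *
s=state();t=tipof(s);R=Rn.from_euler('xyz',s['ee_rot'],degrees=True).as_matrix();a=np.radians(D);d=R@np.array([-np.sin(a),0,-np.cos(a)])
print(s['time_s'],s['qpos'].round(1),s['qvel'].round(2),"tip",t,"d",d,"level err",np.degrees(np.arcsin(d[2])));to(s['ee_pos'],tool(D-90,-30))
for n in("scene","top"):
    I=grab_frame(n);cv2.imwrite(f"pics/{n}5.png",I)
print(proj("scene",[t,t+270*d]),proj("top",[t,t+270*d]))
I=cv2.imread("pics/scene5.png");J=cv2.imread("pics/top5.png")
k=2.5;cv2.imwrite("pics/c5.png",np.hstack([cv2.resize(I[100:330,150:310],None,fx=k,fy=k,interpolation=cv2.INTER_CUBIC),cv2.resize(J[150:380,330:490],None,fx=k,fy=k,interpolation=cv2.INTER_CUBIC)]))
```

```text
23.0833 [-20.7  33.7  48.3   4.1 119.8 -79.5] [-0.03  0.39 -0.06  0.01  0.07 -0.02] tip [408.92252214 -84.11466096 369.83631576] d [ 0.86730091 -0.49767224  0.01055759] level err 0.6049163961305057
shift units [0. 0. 0.] turn units [ 0.06  0.14 -0.04] rows>= 0.14
[[259.69985089 155.71085713]
 [235.15611599 195.0767803 ]] [[351.27601304 325.30795689]
 [410.26731611 214.99068651]]
```

View pics/c5.png

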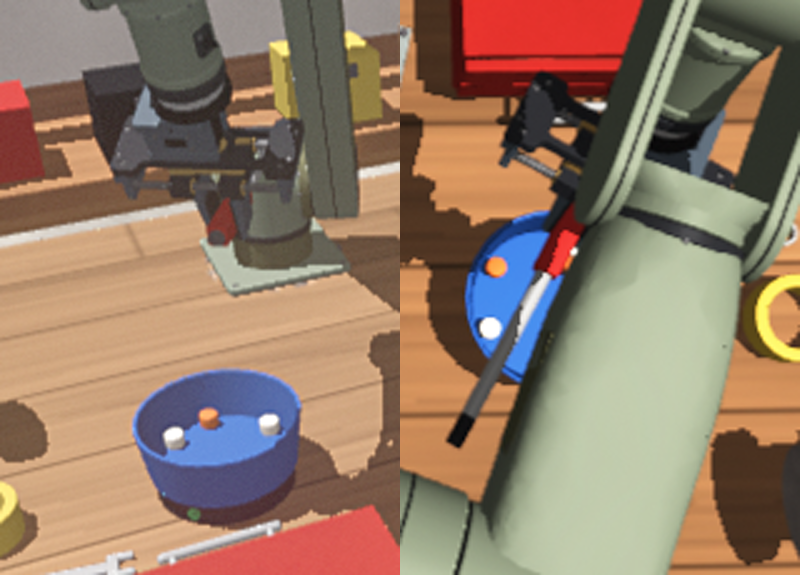

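The wand is held near level, with beads visible at the wall at top crop (495,267) and (490,328). The arm hides the rest of the tub, so I swing aside at the same height to check the beads and the level.

Request:
{"name": "move_arm", "arguments": {
  "motion": [
    [10,[0.04,0.6,0],[0,0,0.35]],
    [10,[0.04,0.6,0],[0,0,0.35]],
    [10,[0.04,0.6,0],[0,0,0.35]],
    [10,[0.04,0.6,0],[0,0,0.35]],
    [10,[0.04,0.6,0],[0,0,0.35]],
    [10,[0.04,0.6,0],[0,0,0.35]],
    [10,[0.04,0.6,0],[0,0,0.35]],
    [10,[0.04,0.6,0],[0,0,0.35]],
    [10,[0.04,0.6,0],[0,0,0.35]],
    [10,[0.04,0.6,0],[0,0,0.35]],
    [10,[0.04,0.6,0],[0,0,0.35]],
    [10,[0.04,0.6,0],[0,0,0.35]],
    [10,[0.04,0.6,0],[0,0,0.35]],
    [10,[0.04,0.6,0],[0,0,0.35]],
    [10,[0.04,0.6,0],[0,0,0.35]],
    [10,[0.04,0.6,0],[0,0,0.35]],
    [10,[0.04,0.6,0],[0,0,0.35]],
    [10,[0.04,0.6,0],[0,0,0.35]]
  ]
}}

```text
time_s: 24.68
ee_pos: [609.8, 82.7, 353.4]
ee_rot: [179.9, -22.3, 175.5]
force: [-0.6, -0.5, -1.1]
gripper_width: 21.7
gripper_force: 40.0
```

Request:
{"name": "move_arm", "arguments": {
  "motion": [
    [10,[0,0,0],[0,0,0]],
    [10,[0,0,0],[0,0,0]],
    [10,[0,0,0],[0,0,0]],
    [10,[0,0,0],[0,0,0]],
    [10,[0,0,0],[0,0,0]],
    [10,[0,0,0],[0,0,0]],
    [10,[0,0,0],[0,0,0]],
    [10,[0,0,0],[0,0,0]]
  ]
}}

```text
time_s: 25.35
ee_pos: [609.7, 80.8, 353.5]
ee_rot: [179.9, -22.3, 175.4]
force: [-0.0, 0.2, -2.0]
gripper_width: 21.7
gripper_force: 40.0
```

Run:
```python
from p import *
s=state();t=tipof(s);R=Rn.from_euler('xyz',s['ee_rot'],degrees=True).as_matrix();a=np.radians(D);d=R@np.array([-np.sin(a),0,-np.cos(a)])
print(s['time_s'],s['qpos'].round(1),s['qvel'].round(2),"tip",t,"d",d,"level err",np.degrees(np.arcsin(d[2])))
I=grab_frame("scene");J=grab_frame("top")
cv2.imwrite("pics/scene6.png",I);cv2.imwrite("pics/top6.png",J)
p1,p2=proj("scene",[t,t+270*d]),proj("top",[t,t+270*d]);print(p1,p2)
for K,p in((I,p1),(J,p2)):
    for u in p: cv2.circle(K,tuple(int(v) for v in u.round()),2,(0,255,0),1)
c1=p1.mean(0).astype(int)-[40,30];c2=p2.mean(0).astype(int)-[50,75]
rs=lambda A,k:cv2.resize(A,None,fx=k,fy=k,interpolation=cv2.INTER_CUBIC)
b=proj("top",[550,-226,60])[0].astype(int);q=proj("scene",[550,-226,60])[0].astype(int)
W=np.zeros((600,800,3),np.uint8);A=rs(I[c1[1]:c1[1]+75,c1[0]:c1[0]+80],4);W[:300,:320]=A;B=rs(J[c2[1]:c2[1]+150,c2[0]:c2[0]+100],4)[:600];W[:600,400:800]=B[:,:400]
W[300:600,:200]=rs(J[b[1]-38:b[1]+37,b[0]-25-12:b[0]+38],4)[:300,:300][:, :200] if 0 else rs(J[b[1]-40:b[1]+40,b[0]-40:b[0]+40],2.5)[:300,:200].copy() if 0 else W[300:600,:200]
Z=rs(J[b[1]-40:b[1]+40,b[0]-40:b[0]+40],3.7);W[302:302+296,:296]=Z[:296,:296]
cv2.imwrite("pics/c6.png",W);print(c1,c2,b)
```

```text
25.35 [  4.5  33.1  49.6   4.1 119.3 -79.5] [ 0.22  0.03 -0.04  0.03  0.09 -0.03] tip [400.16789293  97.92232969 369.21271624] d [ 0.996636   -0.08152104  0.00842658] level err 0.4828131841421102
[[314.56706996 145.2299608 ]
 [345.85304086 177.77572836]] [[263.91387623 330.71482263]
 [274.83045453 204.20171554]]
[290 131] [219 192] [388 270]
```

View pics/c6.png

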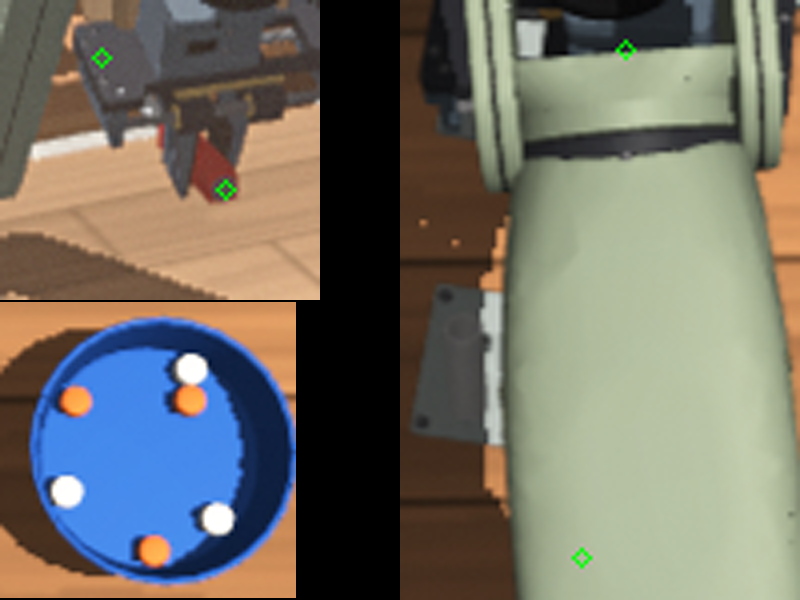

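All six beads are in the tub. Matched by colour to the nearest new place, each moved at least 31 mm (more than its 24 mm width). One last check: I turn the wand broadside to the scene camera to verify it is level.

Request:
{"name": "move_arm", "arguments": {
  "motion": [
    [10,[0,0,0.1],[0,0,-0.8]],
    [10,[0,0,0.1],[0,0,-0.8]],
    [10,[0,0,0.1],[0,0,-0.8]],
    [10,[0,0,0.1],[0,0,-0.8]],
    [10,[0,0,0.1],[0,0,-0.8]],
    [10,[0,0,0.1],[0,0,-0.8]],
    [10,[0,0,0.1],[0,0,-0.8]],
    [10,[0,0,0.1],[0,0,-0.8]],
    [10,[0,0,0],[0,0,-0.8]],
    [10,[0,0,0],[0,0,-0.8]],
    [10,[0,0,0],[0,0,-0.8]],
    [10,[0,0,0],[0,0,-0.8]],
    [10,[0,0,0],[0,0,-0.8]],
    [10,[0,0,0],[0,0,-0.8]],
    [10,[0,0,0],[0,0,-0.8]],
    [10,[0,0,0],[0,0,-0.8]],
    [10,[0,0,0],[0,0,-0.8]],
    [10,[0,0,0],[0,0,-0.8]]
  ]
}}

```text
time_s: 26.95
ee_pos: [609.5, 80.9, 373.3]
ee_rot: [180.0, -22.3, 117.6]
force: [0.5, 0.7, -1.4]
gripper_width: 21.8
gripper_force: 40.0
```

Request:
{"name": "move_arm", "arguments": {
  "motion": [
    [10,[0,0,0],[0,0,0]],
    [10,[0,0,0],[0,0,0]],
    [10,[0,0,0],[0,0,0]],
    [10,[0,0,0],[0,0,0]],
    [10,[0,0,0],[0,0,0]],
    [10,[0,0,0],[0,0,0]],
    [10,[0,0,0],[0,0,0]],
    [10,[0,0,0],[0,0,0]]
  ]
}}

```text
time_s: 27.62
ee_pos: [609.8, 81.2, 373.3]
ee_rot: [179.9, -22.3, 117.8]
force: [0.5, 0.4, -1.0]
gripper_width: 21.4
gripper_force: 40.0
```

Run:
```python
from p import *
s=state();t=tipof(s);R=Rn.from_euler('xyz',s['ee_rot'],degrees=True).as_matrix();a=np.radians(D);d=R@np.array([-np.sin(a),0,-np.cos(a)])
print(s['time_s'],s['qpos'].round(1),s['qvel'].round(2),"tip",t,"d",d,"level err",np.degrees(np.arcsin(d[2])))
I=grab_frame("scene");J=grab_frame("top");cv2.imwrite("pics/scene7.png",I);cv2.imwrite("pics/top7.png",J)
o=[]
for n,K in(("scene",I),("top",J)):
    p=proj(n,[t,t+270*d]);c=p.mean(0).astype(int)-[50,60];print(n,p.round(1),c)
    Z=cv2.resize(K[c[1]:c[1]+120,c[0]:c[0]+100],None,fx=4,fy=4,interpolation=cv2.INTER_CUBIC)
    for u in p: cv2.circle(Z,tuple(int(v) for v in (u-c+.5)*4),4,(0,255,0),1)
    o.append(Z)
cv2.imwrite("pics/c7.png",np.hstack(o))
```

```text
27.6167 [ -3.7  25.2  60.2  19.7 105.7 -28. ] [-0.19 -0.16  0.01 -0.05  0.    0.01] tip [511.81156781 267.26754783 389.08936391] d [ 0.46597334 -0.88475942  0.00834311] level err 0.47803032036614695
scene [[379.7 141.7]
 [324.6 169.7]] [302  95]
top [[181.2 277. ]
 [296.7 216.4]] [188 186]
```

View pics/c7.png

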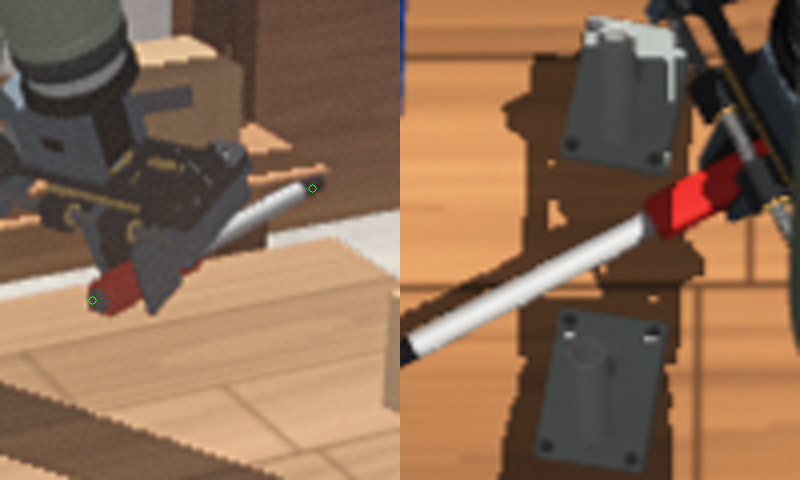

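The last picture shows the wand on its predicted line. The tip is at scene crop (319,184) and the end at (97,299), both within about 2 px, so it is level to about 1°. It is about 37–39 cm above the bench, held still and clear of everything.

Run:
```python
from workcell import *
print(job_done())
```

```text
the job is handed in; nothing more can be done
None
```

The job is handed in: the wand was drawn, all six beads were stirred at least 31 mm and stayed in the tub, and the arm finished holding the wand still, level to about 1°, nearly 40 cm above the bench and touching nothing else.

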